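# Lift the saw insert with a spatula and seat it in the saw table

### The arm

A 6-joint arm with a two-finger parallel gripper is mounted at the origin on the work surface. World frame = base frame: x ahead of the robot, y to its left, z up, the work surface at z = 0. Lengths are in m, angles in rad, forces in N, time in s.
With the tool pointing down it reaches from about 0.375 to 0.9 m from the base axis. Payload 3.1 kg.
Tool frame: the origin (TCP) lies on the centre line of the jaws, within the pads' length; the fingertips stand 19 mm ahead of it and the grasp point (between the pads) is the TCP; z points along the fingers, y is the line along which they close (so a half turn about z gives the same grasp; the last joint's range is limited). The gripper opens to 85 mm and grips with 20 to 120 N. Pads are 22 mm wide; open, the fingers measure 114 mm over their backs; the gripper's body (76 mm by 85 mm) begins 54 mm behind the grasp point. The pads swing forward as they close: fully open they stand 13 mm farther back than shut.
Start: joints at [-1.369, 0.527, 1.433, -0, 1.181, -0.178], TCP at [0.232, -0.58, 0.25] pointing down, gripper open.
Joint ranges: [-3.08, 3.08], [-0.75, 2.2], [0.22, 2.44], [-1.43, 4.57], [0, 2.65], [-2.85, 2.85]. Speed limits (rad/s): [2.79, 2.79, 3.14, 3.14, 3.14, 3.14].

### API

Orientations are given as a unit quaternion [x, y, z, w].
In Python, from station import manip, cams, sign_off gives the robot as it stands.
- The arm moves only by the tool carry_out, never from a script. Its argument "targets" is a list that holds one entry, the list of rows, each a list of 7 numbers: the shift along the tool's x, y, z in cm, then the turn, a rotation vector about the tool's x, y, z in degrees, then the finger opening in cm, from 0 to 8.54. A call has 1 to 12 rows; each row is the pose to reach, as a shift and turn from the pose commanded when the call began, along the tool's axes at that moment; what a row does not reach only later rows make up. A row lasts 1/12 s, in which the tool goes at most 41.7 mm and 7.16 degrees, less where a joint would pass 70% of its speed; a pose out of reach is approached as far as the arm can. A call with a gripper value outside its range is refused whole. The fingers move at their own pace and stop on an object; "force" is the grip in N (left out, the last holds). Time passes only in rows, so rows that repeat a pose let the fingers close. It gives the time, the measured TCP pose, the force, the opening and the grip force at its end, in the units of the state.
- manip.sense(): the state, without advancing time (a new reading comes with each control period).
- cams.snapshot(name): name is "scene" or "top" or "wrist"; returns the picture (384x512x3 uint8, red, green, blue); there is no depth.
- cams.camera_info(name): a dict with "K" (3x3 intrinsics, pixels), "T" (4x4, takes a point from camera to world coordinates). Camera axes: x right, y down, z forward; pixel columns grow to the right and rows downward; lengths in m; the calibration is good to about 2 mm. A picture is of the moment at which its call begins: read the wrist's pose just before it. camera_info takes no time and is no camera call; for the wrist camera it gives the pose at the moment of the call.
- sign_off(): hands the job in; it is judged then, once.
The state is a dict: "t": time; "q": joint angles; "qd": joint speeds; "tau": joint torques, N m; "tcp_pos": TCP position; "tool_rot": TCP orientation; "force": force on the tool from outside, world axes, zero at the start; "ft_torque": the same for the moment, N m; "finger_gap": opening from 0.0 (shut) to 1.0 (fully open); "gripper_force": force on a finger pad.
Only numpy, scipy, OpenCV 4.12 (cv2) and the standard library are available. Lean on these libraries where they do the work, as an engineer would, in place of code of your own. Each camera call takes 0.05 s, during which the arm holds its last target. There are 200 camera calls.

### The job

Slide the spatula under the lime-green insert plate lying in the wooden holder, lift the plate out level on the blade, set it down on the two pale wooden blocks, draw the blade out and lay the spatula down flat on the bench. Then take the plate by its long sides with the gripper and seat it flat, square and flush in the pocket of the dark saw table, either way round. Never tip the plate over, and leave the other things on the bench where they are.

Things in the scene. Friction and masses are not known exactly. Their poses are not given: they have to be found in the camera images.
- insert: Loose lime-green metal plate, 120 (x) x 60 (y) x 12 mm, 0.2 kg, flat on the bench in the holder. Origin: centre of its underside; x along its length, z up. Its top is a 4 mm web; a flange 8 mm deep, 5 mm thick runs below each long side. Both ends are open: under the web is a gap 8 mm high, 50 mm wide for the blade. A dark slot and a dark round spot mark its top.
- holder: Fixed U of wooden battens, 18 mm high, 12 mm wide, standing on the bench, which is its floor. Origin: at bench height, within a few mm of the plate's centre. Side battens from x = -62 to +70 mm, inner faces at y = -35 and +35 mm: no room for fingers beside the plate. Back batten's inner face at x = +64 mm. The -x end is open: the blade goes in there, moving along +x.
- spatula: Loose steel spatula, 0.25 kg, flat on the bench. Origin: blade's underside, straight below the handle's middle; x towards the tip, z up. Flat blade 38 mm wide, 3 mm thick, from x = -45 to +140 mm (tip), free ahead of x = +36 mm. Dark wooden handle 84 mm long (x), 22 mm wide (y), 40 to 62 mm above the underside, on 12 mm square posts at x = -30 and +30 mm.
- stand: Fixed stand: two pale wooden blocks, 40 (x) x 110 (y) mm, centred at x = -45 and +45 mm, tops 40 mm above the bench, on a blue base 150 x 110 x 8 mm. Origin: centre of its underside. The plate goes across both blocks, its length along x; the 50 mm gap between them leaves the fingers room beside the plate's middle.
- saw_table: Fixed dark metal saw table top lying on the bench, 280 (x) x 220 (y) x 45 mm. Origin: centre of its underside. In its middle is a pocket 125 (x) x 65 (y) mm, 12 mm deep, with a bright floor. At the middle of each long side of the pocket a finger cut-out of the same depth, 50 mm long (x), reaches out to y = -66 and +66 mm.
- pocket (a point): Centre of the pocket's floor, 33 mm above the bench, 12 mm below the saw table's top; axes as the saw table's. The plate is seated when its origin is here.
- glue_bottle: Bystander: yellow bottle with red cap, 60 mm across, 150 mm high; origin under its centre.
- oil_jar: Bystander: amber jar, 70 mm across, 85 mm high; origin under its centre.
- offcut: Bystander: pale wooden block 70 x 50 x 40 mm; origin under its centre.
- chair_leg: Bystander: dark brown curved chair leg lying flat, 270 mm long (x), about 70 mm wide, 40 mm high; origin on the bench near its middle.
- dust_brush: Bystander: bench brush lying flat, 180 mm long (x); origin under its middle.
Things that resemble listed ones, but are neither listed nor needed, are in the scene too. Leave any turquoise look-alike of the spatula alone.

How it is judged:
By the outcome, as a careful person would: the job done as asked, in the order asked, and still so for the second after the job is handed in, with the robot touching nothing.
It also fails if it takes over 72 s, if anything falls off the work surface, if the arm or the gripper's body presses on something with over 40 N, if the wrist force passes 120 N, or if a joint passes its speed limit or range.

## Working session

There is one attempt and no reset: what is moved stays moved. The work goes in short steps, Python scripts to look and compute and a tool call to move; the robot and the scene stay as the last step left them, time stands still between calls to the robot, and variables do not carry over. Pictures are saved under pics/ and viewed, at most 13 in all, crops included, and the job is handed in when it is done.

Besides the shell and the picture viewer there is one more tool, called after "Call:" as name(argument=value, ...), one argument or row to a line, values as JSON. carry_out: Moves the arm, as the interface text tells. Its arguments: {"type":"object","properties":{"targets":{"type":"array"},"force":{"type":"number"}},"required":["targets"]}

```bash
ls; mkdir -p pics; python3 - <<'E'
from station import manip,cams
import cv2,numpy as np
print(manip.sense())
ims=[]
for n in("top","scene"):
    im=cams.snapshot(n); i=cams.camera_info(n); print(n,np.round(i["K"],1).tolist(),np.round(i["T"],4).tolist())
    cv2.imwrite(f"pics/{n}0.png",im[:,:,::-1]);
    cv2.imwrite(f"pics/{n}0v.png",cv2.resize(im[:,:,::-1],(800,600),interpolation=cv2.INTER_CUBIC))
E
```

```text
pics
{'t': 0.0, 'q': array([-1.36951581e+00,  5.28469577e-01,  1.43392398e+00,  8.32827062e-06,
        1.18136582e+00, -1.78469597e-01]), 'qd': array([ 8.65529149e-04, -1.75533240e-04, -4.65288896e-04, -5.56101039e-05,
       -7.37601403e-05,  1.15732442e-03]), 'tau': array([ 1.70340834e-03, -4.42346549e+01, -1.78026438e+01, -1.93400462e-05,
        8.30909761e-03,  9.59076019e-07]), 'tcp_pos': array([ 0.2315897 , -0.57978027,  0.24932457]), 'tool_rot': array([ 9.82027547e-01,  1.88734530e-01, -8.50559289e-06, -1.08333567e-03]), 'force': array([-0.4490181 , -0.01619831,  0.4989447 ]), 'ft_torque': array([ 0.00119491,  0.01045052, -0.03299442]), 'gripper_force': 0.0, 'finger_gap': 1.002348094915738}
top [[435.7, 0.0, 255.7], [0.0, 435.7, 193.4], [0.0, 0.0, 1.0]] [[0.0044, -0.9973, 0.0732, 0.4357], [-0.9999, -0.0034, 0.0136, -0.0104], [-0.0133, -0.0733, -0.9972, 1.2084], [0.0, 0.0, 0.0, 1.0]]
scene [[439.5, 0.0, 242.0], [0.0, 439.5, 195.6], [0.0, 0.0, 1.0]] [[0.5011, 0.5403, -0.676, 1.4583], [0.8654, -0.306, 0.3968, -0.5544], [0.0075, -0.7838, -0.6209, 0.901], [0.0, 0.0, 0.0, 1.0]]
```

View pics/top0v.png

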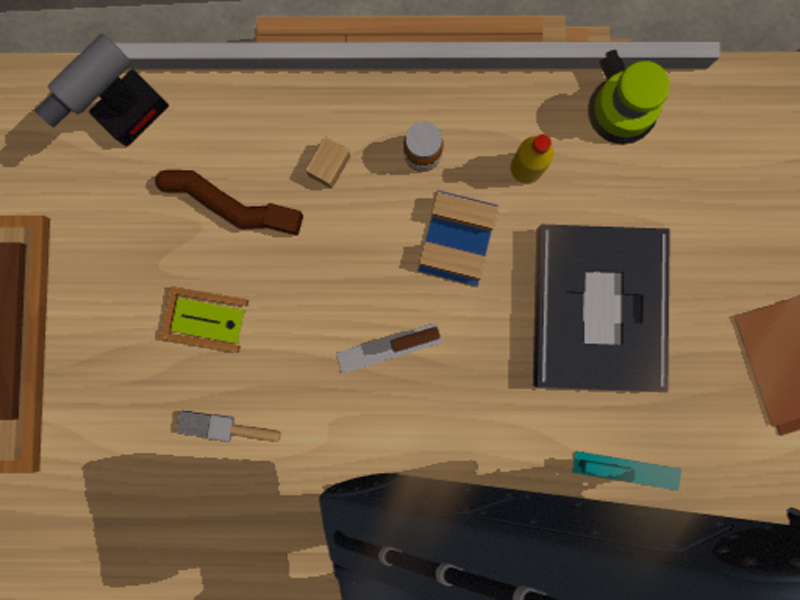

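View pics/scene0v.png

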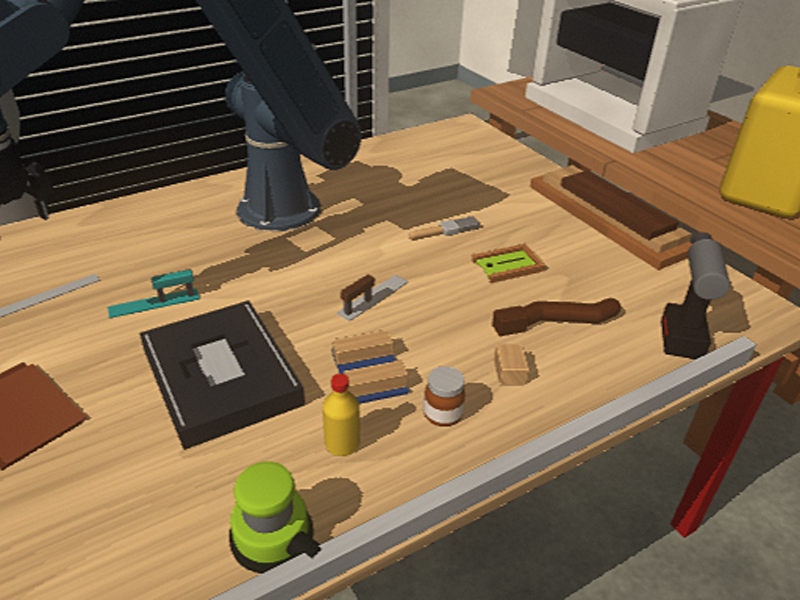

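Top view, in 800x600 pixels:
- The lime plate lies in the U holder at (207,320). The holder's open end faces right (world -y). The other lime thing is the sander at (630,100), which is not a plate.
- Spatula candidates are the steel one with the dark handle at (390,347), the turquoise look-alike at (628,470), the brush at (225,427) and a grey strip far left in the scene view. I choose (390,347).
- The stand with the blue base is at (458,237). The saw table is at (602,307), with its bright pocket at (602,308).

Next I measure these with masks and check the choice in a crop.

```bash
cat > h.py <<'E'
import numpy as np,cv2
from station import manip,cams
from scipy.spatial.transform import Rotation as R
def cast(info,uv,z):
    uv=np.atleast_2d(uv).astype(float); K=np.array(info["K"]);T=np.array(info["T"])
    d=np.c_[uv,np.ones(len(uv))]@np.linalg.inv(K).T@T[:3,:3].T
    return T[:3,3]+d*((z-T[2,3])/d[:,2])[:,None]
def rect(info,mask,z,box=None):
    """largest blob in box -> centre, size, angle of long side (deg), on plane z"""
    m=mask.astype(np.uint8)
    if box: b=np.zeros_like(m);b[box[1]:box[3],box[0]:box[2]]=1;m*=b
    cs,_=cv2.findContours(m,cv2.RETR_EXTERNAL,cv2.CHAIN_APPROX_NONE)
    c=max(cs,key=cv2.contourArea)
    p=cast(info,c[:,0,:],z)[:,:2]
    (cx,cy),(w,h),a=cv2.minAreaRect((p*1000).astype(np.float32))
    if h>w: w,h,a=h,w,a+90
    return np.round([cx,cy,w,h,(a+90)%180-90],1),cv2.boundingRect(c)
def hsv(im): return cv2.cvtColor(im,cv2.COLOR_RGB2HSV).astype(int)
E
python3 - <<'E'
from h import *
im=cv2.imread("pics/top0.png")[:,:,::-1].copy(); H,S,V=np.moveaxis(hsv(im),2,0); i=cams.camera_info("top")
s=lambda *b:[int(x/1.5625) for x in b]
for y,x in [(320,180),(347,360),(347,410),(340,435),(237,458),(208,465),(260,450),(307,602),(250,602),(345,380),(330,380)]:
    y,x=int(y/1.5625),int(x/1.5625); print(x,y,H[y,x],S[y,x],V[y,x])
P=lambda n,*a:print(n,*rect(i,*a))
P("insert",(H>28)&(H<45)&(S>150),.012,s(150,270,260,370))
P("handle",(V<95)&(S>110),.062,s(380,310,450,370))
P("blade",(S<60)|((V<95)&(S>110)),.0015,s(325,310,450,385))
P("base",(H>95)&(H<125)&(S>120),.008,s(400,180,510,300))
P("floor",(S<40)&(V>120),.033,s(560,255,650,360))
P("table",(V<90),.045,s(500,200,690,410))
a=im[120:250,80:310];cv2.imwrite("pics/crop1.png",cv2.resize(a[:,:,::-1],None,fx=3.4,fy=3.4,interpolation=cv2.INTER_CUBIC))
E
```

```text
115 204 35 255 145
230 222 6 9 136
262 222 8 42 97
278 217 10 71 90
293 151 106 194 100
297 133 16 130 155
288 166 17 126 158
385 196 4 14 148
385 160 132 26 49
243 220 0 14 93
243 211 17 109 168
insert [491.  345.6 122.1  59.8  79.5] (109, 191, 48, 29)
handle [458.9 -20.5  80.5  19.3 -72.7] (251, 210, 30, 15)
blade [444.4  25.  184.9  38.1 -72.8] (215, 207, 68, 32)
base [643.5 -96.8 106.4  42.9  76. ] (273, 139, 41, 24)
floor [ 514.7 -342.7  121.9   59.1   -0.9] (374, 174, 23, 46)
table [ 514.2 -337.4  280.   227.8   -1.8] (341, 144, 87, 107)
```

View pics/crop1.png

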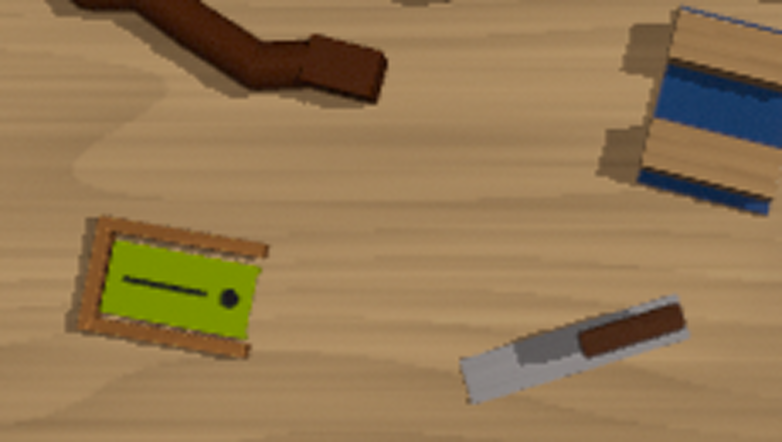

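The crop confirms both. The lime plate is in the wooden U, open on the right, and the steel spatula's handle is at crop (632,330) with its tip at (468,385). The measured sizes match (plate 122x60, blade 185x38, handle 80x19). Now I compute the move to above the spatula.

```bash
cat >> h.py <<'E'
def go(x,y,z,psi,s=None):
    """tool-frame shift (cm) and turn (deg) from the present pose to x,y,z (mm), tool down, tool x at yaw psi (deg)"""
    s=s or manip.sense(); r=R.from_quat(s["tool_rot"])
    t=R.from_euler("z",psi,degrees=True)*R.from_euler("x",180,degrees=True)
    sh=r.inv().apply(np.array([x,y,z])/1000-s["tcp_pos"])*100
    print("shift",np.round(sh,2),"turn",np.round((r.inv()*t).as_rotvec(degrees=True),1))
def pose():
    s=manip.sense(); m=R.from_quat(s["tool_rot"]).as_matrix()
    print("t%.2f"%s["t"],"tcp",np.round(s["tcp_pos"]*1000,1),"yaw %.2f"%np.degrees(np.arctan2(m[1,0],m[0,0])),"toolx z %.4f tooly z %.4f"%(m[2,0],m[2,1]),"F",np.round(s["force"],1),"gap %.3f gf %.0f"%(s["finger_gap"],s["gripper_force"]));return s
E
python3 - <<'E'
from h import *
s=pose(); i=cams.camera_info("wrist"); T=np.eye(4);T[:3,:3]=R.from_quat(s["tool_rot"]).as_matrix();T[:3,3]=s["tcp_pos"]
print(np.round(np.linalg.inv(T)@i["T"],4),np.round(i["K"],1).tolist())
go(458.6,-20.4,220,107.2)
E
```

```text
t0.10 tcp [ 231.6 -579.8  249.4] yaw 21.76 toolx z 0.0003 tooly z -0.0020 F [-0.4  0.  -0.1] gap 1.003 gf 0
[[-9.000e-04 -9.541e-01 -2.993e-01  7.730e-02]
 [ 1.000e+00 -8.000e-04 -2.000e-04  5.000e-04]
 [-1.000e-04 -2.993e-01  9.541e-01 -1.232e-01]
 [ 0.000e+00  0.000e+00  0.000e+00  1.000e+00]] [[284.4, 0.0, 261.1], [0.0, 284.4, 193.4], [0.0, 0.0, 1.0]]
shift [ 41.82 -43.53   3.04] turn [ -0.1  -0.1 -85.4]
```

Call:
carry_out(
  targets=[
    [[20.9,-21.8,1.5,0,0,-42.7,8.5],[20.9,-21.8,1.5,0,0,-42.7,8.5],[20.9,-21.8,1.5,0,0,-42.7,8.5],[20.9,-21.8,1.5,0,0,-42.7,8.5],[20.9,-21.8,1.5,0,0,-42.7,8.5],[35,-36.5,2.5,0,0,-71.5,8.5],[35,-36.5,2.5,0,0,-71.5,8.5],[35,-36.5,2.5,0,0,-71.5,8.5],[41.8,-43.5,3,0,0,-85.4,8.5],[41.8,-43.5,3,0,0,-85.4,8.5],[41.8,-43.5,3,0,0,-85.4,8.5],[41.8,-43.5,3,0,0,-85.4,8.5]],
  ],
)

```text
t: 1.1
tcp_pos: [0.4196, -0.1157, 0.2253]
tool_rot: [0.591, 0.806, 0.0, -0.0]
force: [1.9, -0.1, 1.0]
finger_gap: 0.993
gripper_force: 0.0
```

Call:
carry_out(
  targets=[
    [[0,0,0,0,0,0,8.5],[0,0,0,0,0,0,8.5],[0,0,0,0,0,0,8.5]],
  ],
)

```text
t: 1.35
tcp_pos: [0.4195, -0.1177, 0.2254]
tool_rot: [0.593, 0.805, -0.0, 0.0]
force: [-0.1, -0.5, -0.0]
finger_gap: 0.995
gripper_force: 0.0
```

```bash
python3 - <<'E'
from h import *
s=pose(); i=cams.camera_info("wrist"); im=cams.snapshot("wrist"); cv2.imwrite("pics/w1.png",im[:,:,::-1])
E
```

```text
t1.35 tcp [ 419.5 -117.7  225.4] yaw 107.19 toolx z -0.0004 tooly z -0.0003 F [-0.1 -0.5 -0. ] gap 0.995 gf 0
```

View pics/w1.png

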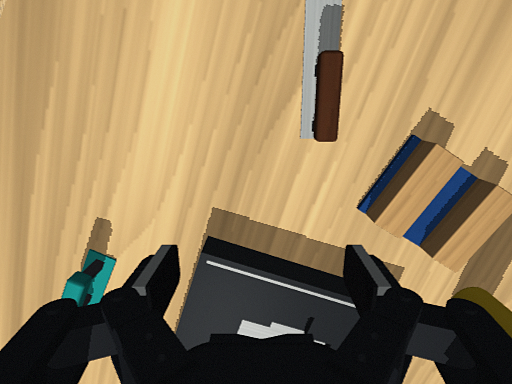

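The wrist view shows the spatula handle at (328,95) with the blade running up, the stand at right (440,190), the saw table at the bottom and the turquoise look-alike at (95,275). The move stopped short because of the row limits, so I measure here and continue.

```bash
python3 - <<'E'
from h import *
i=cams.camera_info("wrist"); im=cv2.imread("pics/w1.png")[:,:,::-1].copy(); H,S,V=np.moveaxis(hsv(im),2,0)
print(hsv(im)[95,328],hsv(im)[120,308],hsv(im)[70,318])
print(rect(i,(S>100)&(V<110),.062,(295,30,360,150)))
go(458.6,-20.4,110,107.2)
E
```

```text
[ 10 172  77] [ 66   8 169] [ 16 186  26]
(array([456.9, -21.7,  81.4,  23.5, -72.8]), (314, 51, 30, 91))
shift [ 8.23  6.63 11.54] turn [-0.   0.  -0.1]
```

Call:
carry_out(
  targets=[
    [[8.2,6.6,11.5,0,0,0,8.5],[8.2,6.6,11.5,0,0,0,8.5],[8.2,6.6,11.5,0,0,0,8.5],[8.2,6.6,11.5,0,0,0,8.5],[8.2,6.6,11.5,0,0,0,8.5],[8.2,6.6,14.5,0,0,0,6],[8.2,6.6,17.5,0,0,0,6],[8.2,6.6,17.5,0,0,0,6]],
  ],
)

```text
t: 2.07
tcp_pos: [0.4563, -0.0215, 0.0469]
tool_rot: [0.595, 0.804, -0.001, -0.004]
force: [-0.5, 0.6, -0.8]
finger_gap: 0.703
gripper_force: 0.0
```

```bash
python3 - <<'E'
from h import *
s=pose(); go(458,-21,50,107.2)
E
```

```text
t2.07 tcp [456.3 -21.5  46.9] yaw 106.96 toolx z 0.0042 tooly z -0.0068 F [-0.5  0.6 -0.8] gap 0.703 gf 0
shift [-0.    0.17 -0.31] turn [-0.4 -0.2 -0.2]
```

Close on the handle with a firm grip.

Call:
carry_out(
  targets=[
    [[0,0.2,-0.2,0,0,0,6],[0,0.2,-0.2,0,0,0,0.5],[0,0.2,-0.2,0,0,0,0.5],[0,0.2,-0.2,0,0,0,0.5],[0,0.2,-0.2,0,0,0,0.5],[0,0.2,-0.2,0,0,0,0.5],[0,0.2,-0.2,0,0,0,0.5],[0,0.2,-0.2,0,0,0,0.5]],
  ],
  force=100,
)

```text
t: 2.73
tcp_pos: [0.4609, -0.0198, 0.0544]
tool_rot: [0.594, 0.805, 0.0, 0.002]
force: [-2.0, -3.2, 7.5]
finger_gap: 0.237
gripper_force: 97.3
```

```bash
python3 - <<'E'
from h import *
s=pose()
# pre-insert: spatula tip 30mm ahead of plate end, high
a=np.radians(79.5);c=np.array([491,345.6]);
for d in (255,105): print(c-d*np.array([np.cos(a),np.sin(a)]))
go(*(c-255*np.array([np.cos(a),np.sin(a)])),130,79.5)
E
```

```text
t2.73 tcp [460.9 -19.8  54.4] yaw 107.15 toolx z -0.0021 tooly z 0.0025 F [-2.  -3.2  7.5] gap 0.237 gf 97
[444.529941    94.86999857]
[471.86526982 242.35823471]
shift [11.43  1.84 -7.58] turn [ 0.2  0.1 27.7]
```

Call:
carry_out(
  targets=[
    [[0,0,-2,0,0,0,0.5],[0,0,-4,0,0,0,0.5],[3,0.5,-6,0,0,6,0.5],[6,1,-7.6,0,0,12,0.5],[9,1.5,-7.6,0,0,18,0.5],[11,1.8,-7.6,0,0,24,0.5],[11.4,1.8,-7.6,0,0,27.6,0.5],[11.4,1.8,-7.6,0,0,27.6,0.5],[11.4,1.8,-7.6,0,0,27.6,0.5],[11.4,1.8,-7.6,0,0,27.6,0.5]],
  ],
)

```text
t: 3.57
tcp_pos: [0.4441, 0.0946, 0.1289]
tool_rot: [0.768, 0.64, 0.0, 0.0]
force: [0.3, 0.7, -1.4]
finger_gap: 0.24
gripper_force: 98.7
```

```bash
python3 - <<'E'
from h import *
s=pose(); go(444.5,94.9,62,79.5)
a=cams.snapshot("wrist");b=cams.snapshot("scene")
cv2.imwrite("pics/w2.png",np.hstack([a[:,:,::-1],b[:,:,::-1]])[:, 100:900])
E
```

```text
t3.57 tcp [444.1  94.6 128.9] yaw 79.63 toolx z -0.0000 tooly z 0.0010 F [ 0.3  0.7 -1.4] gap 0.240 gf 99
shift [0.04 0.03 6.69] turn [0.1 0.  0.1]
```

View pics/w2.png

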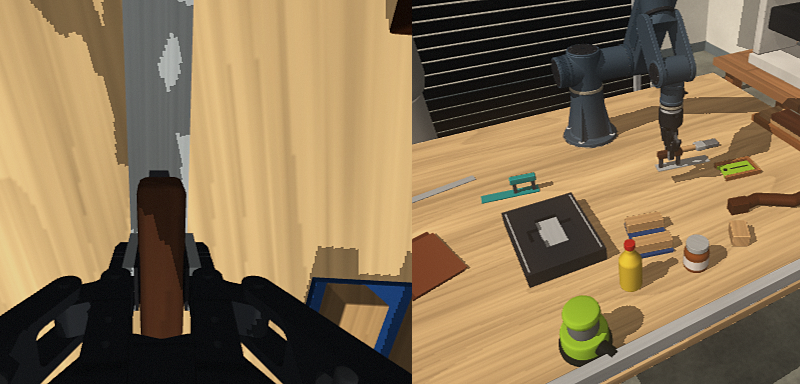

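The left half (wrist) shows the spatula gripped and straight, with its handle on the image's centre column and the blade running up. The right half (scene) shows it held level behind the holder. I lower it and compare blade and plate in the top view.

Call:
carry_out(
  targets=[
    [[0,0,2.5,0,0,0.1,0.5],[0,0,5,0,0,0.1,0.5],[0,0,6.5,0,0,0.1,0.5],[0,0,7,0,0,0.1,0.5],[0,0,7,0,0,0.1,0.5],[0,0,7,0,0,0.1,0.5]],
  ],
)

```text
t: 4.17
tcp_pos: [0.4441, 0.0946, 0.0586]
tool_rot: [0.769, 0.639, -0.0, -0.0]
force: [0.8, -0.1, -2.1]
finger_gap: 0.238
gripper_force: 98.6
```

```bash
python3 - <<'E'
from h import *
s=pose(); im=cams.snapshot("top"); cv2.imwrite("pics/top2.png",im[:,:,::-1]);i=cams.camera_info("top")
H,S,V=np.moveaxis(hsv(im),2,0)
a=im[150:280,80:310];cv2.imwrite("pics/crop2.png",cv2.resize(a[:,:,::-1],None,fx=3.4,fy=3.4,interpolation=cv2.INTER_CUBIC))
print("insert",rect(i,(H>28)&(H<45)&(S>150),.012,(95,170,165,240)))
print("blade",rect(i,(S<60)&(V>75),.007,(155,185,240,245)))
E
```

```text
t4.17 tcp [444.1  94.6  58.6] yaw 79.43 toolx z 0.0000 tooly z -0.0001 F [ 0.8 -0.1 -2.1] gap 0.238 gf 99
insert (array([491.1, 345.8, 121.8,  59.8,  79.5]), (109, 191, 48, 29))
blade (array([452.7, 146.9,  91. ,  60.6, -89.8]), (188, 208, 34, 23))
```

View pics/crop2.png

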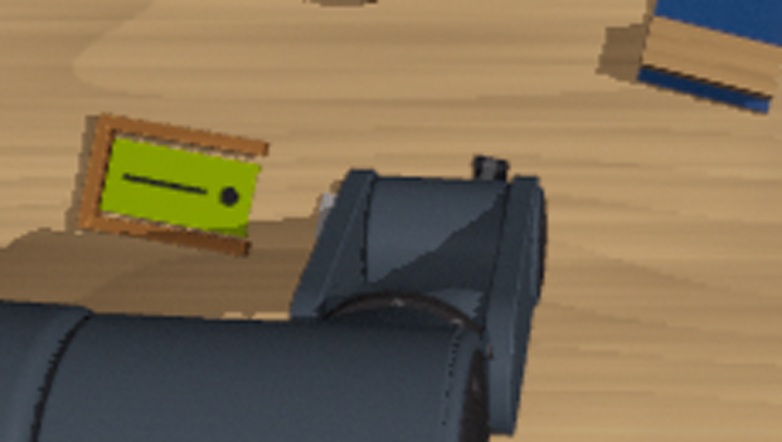

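The arm hides the blade in the top view; only its tip shows, at crop (328,203), while the plate at (180,185) is clear. I cross-check lateral alignment in the scene view and move closer, lowering to feel the bench.

Call:
carry_out(
  targets=[
    [[0,0,0.2,0,0,0,0.5],[0,0,0.4,0,0,0,0.5],[0,0,0.55,0,0,0,0.5],[0,0,0.55,0,0,0,0.5]],
  ],
)

```text
t: 4.55
tcp_pos: [0.4443, 0.095, 0.0544]
tool_rot: [0.769, 0.639, 0.001, 0.001]
force: [-1.1, -0.1, 7.8]
finger_gap: 0.243
gripper_force: 99.9
```

```bash
python3 - <<'E'
from h import *
s=pose(); im=cams.snapshot("scene"); i=cams.camera_info("scene")
H,S,V=np.moveaxis(hsv(im),2,0)
print("insert",rect(i,(H>28)&(H<45)&(S>150),.012,(290,140,360,190)))
m=(S<60)&(V>70);box=(250,150,305,190)
print("blade",rect(i,m,.003,box))
a=im[140:190,240:360];cv2.imwrite("pics/crop3.png",cv2.resize(a[:,:,::-1],None,fx=6.6,fy=6.6,interpolation=cv2.INTER_NEAREST))
E
```

```text
t4.55 tcp [444.3  95.   54.4] yaw 79.48 toolx z 0.0003 tooly z 0.0024 F [-1.1 -0.1  7.8] gap 0.243 gf 100
insert (array([493.1, 344.8, 123.1,  63.3,  81.5]), (305, 161, 38, 16))
blade (array([455.9, 150.6, 170.2,  39.7,  79.6]), (250, 173, 46, 16))
```

View pics/crop3.png

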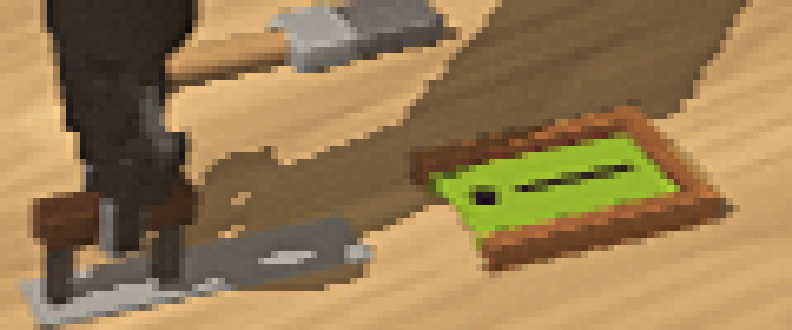

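Blade touches the bench at TCP z 54.4. In the crop the blade tip is at (355,240) pointing at the open end of the plate at (450,210). Both cameras put the plate at about (491.5, 345.5), so lateral error is under 1 mm. I raise the blade 2.3 mm and slide it in.

Call:
carry_out(
  targets=[
    [[0,0,-0.35,0,0,0,0.5],[1,0,-0.35,0,0,0,0.5],[2.5,0.05,-0.35,0,0,0,0.5],[4.5,0.05,-0.35,0,0,0,0.5],[6,0.05,-0.35,0,0,0,0.5],[7,0.05,-0.35,0,0,0,0.5],[8,0.05,-0.35,0,0,0,0.5],[8.5,0.05,-0.35,0,0,0,0.5]],
  ],
)

```text
t: 5.27
tcp_pos: [0.46, 0.1798, 0.0564]
tool_rot: [0.769, 0.64, 0.0, 0.0]
force: [-0.4, 0.6, -2.2]
finger_gap: 0.237
gripper_force: 98.5
```

```bash
python3 - <<'E'
from h import *
s=pose()
E
```

```text
t5.27 tcp [460.  179.8  56.4] yaw 79.53 toolx z 0.0002 tooly z 0.0002 F [-0.4  0.6 -2.2] gap 0.237 gf 99
```

Call:
carry_out(
  targets=[
    [[1.5,0,0,0,0,0,0.5],[3,0,0,0,0,0,0.5],[4,0,0,0,0,0,0.5],[5,0,0,0,0,0,0.5],[5.8,0,0,0,0,0,0.5],[6.5,0,0,0,0,0,0.5],[6.5,0,0,0,0,0,0.5]],
  ],
)

```text
t: 5.85
tcp_pos: [0.4722, 0.2434, 0.0565]
tool_rot: [0.769, 0.64, 0.001, 0.0]
force: [-1.0, -0.3, -1.9]
finger_gap: 0.242
gripper_force: 98.5
```

```bash
python3 - <<'E'
from h import *
s=pose(); im=cams.snapshot("top");i=cams.camera_info("top")
H,S,V=np.moveaxis(hsv(im),2,0)
print("insert",rect(i,(H>28)&(H<45)&(S>150),.012,(95,170,165,240)))
E
```

```text
t5.85 tcp [472.2 243.4  56.5] yaw 79.51 toolx z 0.0006 tooly z 0.0009 F [-1.  -0.3 -1.9] gap 0.242 gf 98
insert (array([526.1, 393.7,  14. ,   5.5, -89.8]), (113, 191, 6, 3))
```

Call:
carry_out(
  targets=[
    [[0,0,-0.2,0,0,0,0.5],[0,0,-0.4,0,0,0,0.5],[0,0,-0.7,0,0,0,0.5],[0,0,-1.2,0,0,0,0.5],[0,0,-2,0,0,0,0.5],[0,0,-3,0,0,0,0.5],[0,0,-4,0,0,0,0.5],[0,0,-5,0,0,0,0.5],[0,0,-6,0,0,0,0.5],[0,0,-7,0,0,0,0.5],[0,0,-7.5,0,0,0,0.5],[0,0,-7.5,0,0,0,0.5]],
  ],
  force=120,
)

```text
t: 6.9
tcp_pos: [0.4726, 0.2427, 0.1332]
tool_rot: [0.769, 0.639, 0.001, 0.001]
force: [0.3, 0.2, -4.2]
finger_gap: 0.23
gripper_force: 120.9
```

```bash
python3 - <<'E'
from h import *
s=pose()
im=cv2.imread("pics/top0.png")[:,:,::-1].copy(); i=cams.camera_info("top"); H,S,V=np.moveaxis(hsv(im),2,0)
# stand blue lower strip + whole outline from saturation differences
a=im[110:190,255:330];
b=cams.snapshot("scene"); cv2.imwrite("pics/sc3.png",b[:,:,::-1])
c=b[90:200,190:370]
cv2.imwrite("pics/crop4.png",np.hstack([cv2.resize(a[:,:,::-1],(400,427),interpolation=cv2.INTER_CUBIC),cv2.resize(c[:,:,::-1],(400,427),interpolation=cv2.INTER_CUBIC)]))
E
```

```text
t6.90 tcp [472.6 242.7 133.2] yaw 79.47 toolx z 0.0014 tooly z 0.0030 F [ 0.3  0.2 -4.2] gap 0.230 gf 121
```

View pics/crop4.png

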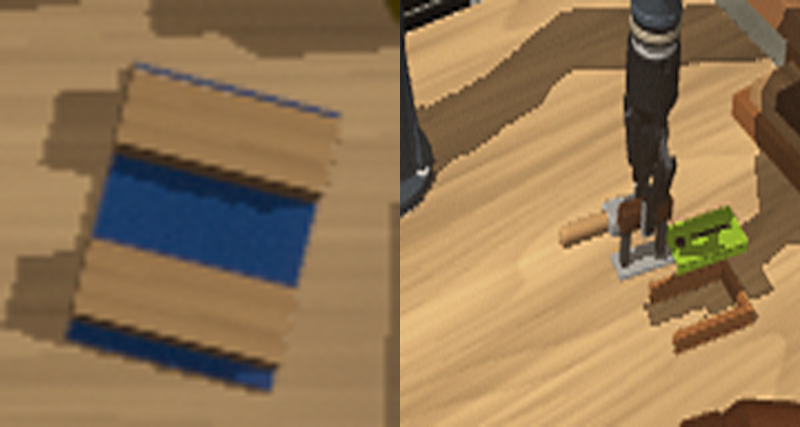

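The right half (scene) shows the lime plate level on the blade, clear of the holder, and the wrist carries 2 N more, which is right for the plate. The left half (top crop) shows the block top corners: far block (135,70), (340,117), (315,194), (119,148); near block (96,240), (300,288), (275,364), (76,318). I turn these into the stand pose.

```bash
python3 - <<'E'
from h import *
i=cams.camera_info("top")
p=np.array([(135,70),(340,117),(315,194),(119,148),(96,240),(300,288),(275,364),(76,318)])/5.333+[255-.4,110-.4]
w=cast(i,p,.04)[:,:2]*1000; print(np.round(w,1).tolist()); c=w.mean(0)
for q in (w[:4],w[4:]): print(np.round([q.mean(0)],1), np.linalg.norm(q[0]-q[1]),np.linalg.norm(q[1]-q[2]))
yx=(w[[0,3,4,7]]-w[[1,2,5,6]]).mean(0); a=np.degrees(np.arctan2(yx[1],yx[0]))-90
v=w[:4].mean(0)-w[4:].mean(0); print(c,a,np.degrees(np.arctan2(v[1],v[0])),np.linalg.norm(v))
# blue strip in gap, table edges for yaw
im=cv2.imread("pics/top0.png")[:,:,::-1].copy();H,S,V=np.moveaxis(hsv(im),2,0)
m=((H>8)&(H<25)&(S>90)&(V>120))
# pocket floor & bright edge lines
print(rect(i,(S<60)&(V>110),.045,(340,144,356,250)),rect(i,(S<60)&(V>110),.045,(415,144,432,250)))
E
```

```text
[[714.4, -59.5], [690.2, -163.7], [650.6, -150.8], [674.1, -51.4], [626.8, -39.8], [602.6, -143.0], [563.9, -130.2], [587.0, -29.7]]
[[ 682.3 -106.4]] 106.94364285808011 41.65225748560707
[[595.1 -85.7]] 106.01093497473002 40.74766268681857
[638.70091553 -96.02124722] -13.125968632081268 -13.337479897909272 89.69571313805403
(array([ 517.3, -242.5,  254.4,    3.9,   -1.9]), (347, 148, 4, 96)) (array([ 511.3, -442.4,  256.2,    3.7,   -2.1]), (423, 150, 3, 97))
```

Call:
carry_out(
  targets=[
    [[-0.3,0.12,-0.3,0,0,0.9,0.5],[-0.9,0.36,-0.8,0,0,2.8,0.5],[-1.8,0.73,-1.4,0,0,5.6,0.5],[-3,1.2,-2,0,0,9.3,0.5],[-4.3,1.75,-2.4,0,0,13.4,0.5],[-5.7,2.3,-2.7,0,0,17.6,0.5],[-7,2.85,-2.7,0,0,21.8,0.5],[-8.3,3.4,-2.7,0,0,26,0.5],[-9.7,3.95,-2.7,0,0,30.1,0.5],[-11,4.5,-2.7,0,0,34.3,0.5],[-12.2,5,-2.7,0,0,38,0.5],[-13.1,5.3,-2.7,0,0,40.8,0.5]],
  ],
)

```text
t: 7.95
tcp_pos: [0.5, 0.1022, 0.1583]
tool_rot: [0.945, 0.328, -0.0, 0.0]
force: [-0.2, 0.1, -4.0]
finger_gap: 0.237
gripper_force: 121.0
```

```bash
python3 - <<'E'
from h import *
s=pose(); go(537.1,-72.2,160,-13.2)
im=cams.snapshot("top");i=cams.camera_info("top");H,S,V=np.moveaxis(hsv(im),2,0)
print("insert",rect(i,(H>28)&(H<45)&(S>150),.117,(95,60,360,300)), "expect",s["tcp_pos"][:2]*1000+104.4*R.from_quat(s["tool_rot"]).as_matrix()[:2,0])
E
```

```text
t7.95 tcp [500.  102.2 158.3] yaw 38.34 toolx z -0.0008 tooly z -0.0002 F [-0.2  0.1 -4. ] gap 0.237 gf 121
shift [-7.91 15.98 -0.16] turn [ 0.   0.  51.5]
insert (array([597.9, 177.6,  85.8,  59.8,  37.8]), (169, 142, 39, 26)) expect [581.91685216 166.9297233 ]
```

Call:
carry_out(
  targets=[
    [[-0.15,0.3,0,0,0,1,0.5],[-0.5,1,0,0,0,3.1,0.5],[-1,2.1,0,0,0,6.7,0.5],[-1.7,3.5,0,0,0,11.3,0.5],[-2.4,5,0,0,0,16,0.5],[-3.2,6.5,0,0,0,21,0.5],[-4,8,0,0,0,25.8,0.5],[-4.7,9.6,0,0,0,30.9,0.5],[-5.5,11.2,0,0,0,36,0.5],[-6.3,12.7,0,0,0,41,0.5],[-7,14.1,0,0,0,45.5,0.5],[-7.5,15.2,0,0,0,49,0.5]],
  ],
)

```text
t: 9.0
tcp_pos: [0.5363, -0.0628, 0.1583]
tool_rot: [0.996, -0.093, -0.0, -0.0]
force: [0.1, 0.3, -4.2]
finger_gap: 0.23
gripper_force: 121.0
```

Call:
carry_out(
  targets=[
    [[-0.25,0.75,0,0,0,1.8,0.5],[-0.25,0.85,0,0,0,2.5,0.5],[-0.25,0.85,0,0,0,2.5,0.5],[-0.25,0.85,0,0,0,2.5,0.5]],
  ],
)

```text
t: 9.33
tcp_pos: [0.5315, -0.0687, 0.1583]
tool_rot: [0.994, -0.111, -0.001, -0.0]
force: [0.0, 0.3, -4.2]
finger_gap: 0.234
gripper_force: 120.9
```

```bash
python3 - <<'E'
from h import *
s=pose(); go(537.1,-72.2,110,-13.2)
im=cams.snapshot("top");i=cams.camera_info("top");H,S,V=np.moveaxis(hsv(im),2,0)
m=R.from_quat(s["tool_rot"]).as_matrix();
z=s["tcp_pos"][2]-.0544-.005+.012
print("insert",rect(i,(H>28)&(H<45)&(S>150),z,(190,60,380,300)), "expect",s["tcp_pos"][:2]*1000+104.4*m[:2,0])
b=cams.snapshot("scene"); cv2.imwrite("pics/sc4.png",b[:,:,::-1]); i=cams.camera_info("scene");H,S,V=np.moveaxis(hsv(b),2,0)
print("insert",rect(i,(H>28)&(H<45)&(S>150)&(V>100),z,(170,110,330,290)))
cv2.imwrite("pics/crop5.png",np.hstack([cv2.resize(im[90:210,220:340,::-1],(400,400)),cv2.resize(b[150:290,180:320,::-1],(400,400))]))
E
```

```text
t9.33 tcp [531.5 -68.7 158.3] yaw -12.79 toolx z -0.0014 tooly z -0.0006 F [ 0.   0.3 -4.2] gap 0.234 gf 121
shift [0.63 0.22 4.83] turn [-0.   0.1  0.4]
insert (array([ 660.9, -100.7,   65.6,   59.4,  -14.2]), (284, 122, 28, 31)) expect [633.30329954 -91.84070497]
insert (array([643. , -97. , 131. ,  63.8, -12.7]), (220, 194, 33, 34))
```

View pics/crop5.png

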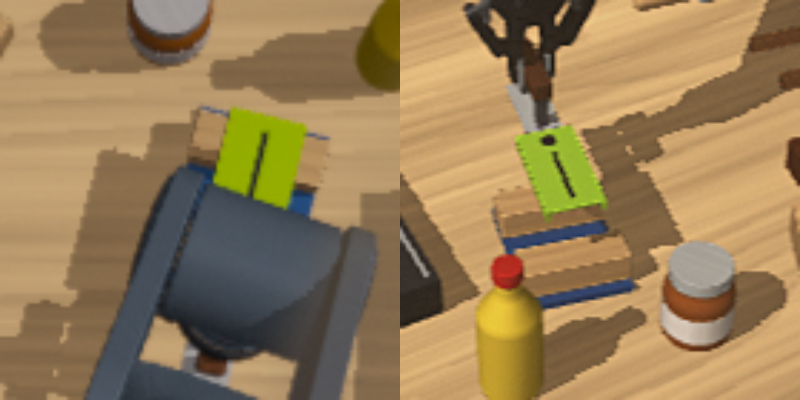

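The left half shows the plate at (262,155) level on the blade above the stand. The right half shows the same, with both blocks below it. Lower it slowly onto the blocks.

Call:
carry_out(
  targets=[
    [[0.3,0.1,0.3,0,0,0.2,0.5],[0.6,0.2,0.9,0,0,0.4,0.5],[0.6,0.2,1.7,0,0,0.4,0.5],[0.6,0.2,2.6,0,0,0.4,0.5],[0.6,0.2,3.5,0,0,0.4,0.5],[0.6,0.2,4.3,0,0,0.4,0.5],[0.6,0.2,4.9,0,0,0.4,0.5],[0.6,0.2,5.3,0,0,0.4,0.5],[0.6,0.2,5.6,0,0,0.4,0.5],[0.6,0.2,5.8,0,0,0.4,0.5],[0.6,0.2,6,0,0,0.4,0.5],[0.6,0.2,6.1,0,0,0.4,0.5]],
  ],
)

```text
t: 10.43
tcp_pos: [0.5383, -0.0731, 0.0978]
tool_rot: [0.993, -0.115, 0.001, 0.0]
force: [0.2, -0.2, -3.3]
finger_gap: 0.235
gripper_force: 121.2
```

Call:
carry_out(
  targets=[
    [[0,0,0,0,0,0,0.5],[0,0,0,0,0,0,0.5]],
  ],
)

```text
t: 10.6
tcp_pos: [0.5383, -0.0731, 0.098]
tool_rot: [0.993, -0.115, 0.001, 0.0]
force: [0.0, -1.0, -3.0]
finger_gap: 0.232
gripper_force: 121.2
```

```bash
python3 - <<'E'
from h import *
s=pose(); go(537.1,-72.2,97,-13.2)
E
```

```text
t10.60 tcp [538.3 -73.1  98. ] yaw -13.24 toolx z 0.0018 tooly z 0.0002 F [ 0. -1. -3.] gap 0.232 gf 121
shift [-0.14 -0.06  0.1 ] turn [ 0.  -0.1 -0. ]
```

Call:
carry_out(
  targets=[
    [[0,0,0.1,0,0,0,0.5],[0,0,0.15,0,0,0,0.5],[0,0,0.15,0,0,0,0.5]],
  ],
)

```text
t: 10.85
tcp_pos: [0.5378, -0.0729, 0.0961]
tool_rot: [0.993, -0.115, 0.0, 0.0]
force: [-0.1, 0.4, -2.7]
finger_gap: 0.236
gripper_force: 121.2
```

```bash
python3 - <<'E'
from h import *
s=pose()
E
```

```text
t10.85 tcp [537.8 -72.9  96.1] yaw -13.24 toolx z 0.0004 tooly z 0.0000 F [-0.1  0.4 -2.7] gap 0.236 gf 121
```

Call:
carry_out(
  targets=[
    [[-0.3,0,0,0,0,0,0.5],[-0.8,0,0,0,0,0,0.5],[-1.5,0,0,0,0,0,0.5],[-2.2,0,0,0,0,0,0.5],[-3,0,0,0,0,0,0.5]],
  ],
)

```text
t: 11.27
tcp_pos: [0.5075, -0.0657, 0.096]
tool_rot: [0.993, -0.115, -0.0, -0.0]
force: [-0.2, 0.4, -2.0]
finger_gap: 0.229
gripper_force: 121.2
```

```bash
python3 - <<'E'
from h import *
s=pose()
im=cams.snapshot("top");i=cams.camera_info("top");H,S,V=np.moveaxis(hsv(im),2,0)
print("insert",rect(i,(H>28)&(H<45)&(S>150),.052,(190,60,380,300)))
b=cams.snapshot("scene"); i=cams.camera_info("scene");H,S,V=np.moveaxis(hsv(b),2,0)
print("insert",rect(i,(H>28)&(H<45)&(S>150)&(V>100),.052,(170,110,330,290)))
E
```

```text
t11.27 tcp [507.5 -65.7  96. ] yaw -13.23 toolx z -0.0004 tooly z -0.0000 F [-0.2  0.4 -2. ] gap 0.229 gf 121
insert (array([ 644.7, -101. ,  112.8,   61.3,  -14.3]), (280, 125, 32, 46))
insert (array([ 647.7, -100.8,  129.7,   63.1,  -14.3]), (221, 211, 31, 34))
```

Call:
carry_out(
  targets=[
    [[-1,0,0,0,0,0,0.5],[-2.5,0,0,0,0,0,0.5],[-4,0,0,0,0,0,0.5],[-5.5,0,0,0,0,0,0.5],[-7,0,0,0,0,0,0.5],[-8.2,0,0,0,0,0,0.5],[-9,0,0,0,0,0,0.5],[-9,0,0,0,0,0,0.5]],
  ],
)

```text
t: 12.03
tcp_pos: [0.4184, -0.0445, 0.096]
tool_rot: [0.993, -0.115, -0.002, -0.0]
force: [-0.6, -0.2, -2.3]
finger_gap: 0.229
gripper_force: 121.2
```

```bash
python3 - <<'E'
from h import *
s=pose()
go(440,0,100,70); go(440,0,54.4,70)
im=cams.snapshot("top");i=cams.camera_info("top");H,S,V=np.moveaxis(hsv(im),2,0)
print("insert",rect(i,(H>28)&(H<45)&(S>150),.052,(190,60,380,300)))
E
```

```text
t12.03 tcp [418.4 -44.5  96. ] yaw -13.24 toolx z -0.0033 tooly z -0.0005 F [-0.6 -0.2 -2.3] gap 0.229 gf 121
shift [ 1.08 -4.83 -0.4 ] turn [ -0.2   0.1 -83.2]
shift [ 1.1  -4.83  4.16] turn [ -0.2   0.1 -83.2]
insert (array([641.5, -99.7, 119.6,  60.7, -14.5]), (279, 125, 33, 48))
```

Call:
carry_out(
  targets=[
    [[0,0,-0.5,0,0,-7,0.5],[0,0,-0.5,0,0,-14,0.5],[0,0,-0.5,0,0,-21,0.5],[0,-1,-0.5,0,0,-28,0.5],[0.2,-2,-0.5,0,0,-35,0.5],[0.4,-3,-0.5,0,0,-42,0.5],[0.6,-4,0,0,0,-49,0.5],[0.8,-4.8,0.8,0,0,-56,0.5],[1,-4.8,1.6,0,0,-63,0.5],[1,-4.8,2.3,0,0,-70,0.5],[1,-4.8,2.9,0,0,-77,0.5],[1,-4.8,3.3,0,0,-83,0.5]],
  ],
)

```text
t: 13.08
tcp_pos: [0.4434, -0.0013, 0.0625]
tool_rot: [0.819, 0.574, 0.001, 0.001]
force: [0.2, 0.7, -2.3]
finger_gap: 0.232
gripper_force: 121.2
```

Call:
carry_out(
  targets=[
    [[0,0,0,0,0,0,0.5],[0,0,0.3,0,0,0,0.5],[0,0,0.6,0,0,0,0.5],[0,0,0.8,0,0,0,0.5],[0,0,0.8,0,0,0,0.5]],
  ],
)

```text
t: 13.5
tcp_pos: [0.4419, -0.0011, 0.0548]
tool_rot: [0.821, 0.571, 0.0, 0.0]
force: [0.3, 1.2, -2.4]
finger_gap: 0.234
gripper_force: 121.4
```

```bash
python3 - <<'E'
from h import *
s=pose()
E
```

```text
t13.50 tcp [441.9  -1.1  54.8] yaw 69.70 toolx z 0.0000 tooly z 0.0003 F [ 0.3  1.2 -2.4] gap 0.234 gf 121
```

Call:
carry_out(
  targets=[
    [[0,0,0.1,0,0,0,0.5],[0,0,0.12,0,0,0,0.5],[0,0,0.12,0,0,0,6],[0,0,0.12,0,0,0,8.5],[0,0,0.12,0,0,0,8.5],[0,0,0.12,0,0,0,8.5],[0,0,0.12,0,0,0,8.5]],
  ],
)

```text
t: 14.08
tcp_pos: [0.4417, -0.001, 0.0538]
tool_rot: [0.82, 0.572, 0.0, 0.0]
force: [0.1, -0.1, 0.2]
finger_gap: 0.924
gripper_force: 0.0
```

```bash
python3 - <<'E'
from h import *
s=pose(); go(560,-80,220,-14.3)
E
```

```text
t14.08 tcp [441.7  -1.   53.8] yaw 69.75 toolx z 0.0000 tooly z 0.0001 F [ 0.1 -0.1  0.2] gap 0.924 gf 0
shift [ -3.32  13.84 -16.62] turn [ 0.  -0.  84.1]
```

Call:
carry_out(
  targets=[
    [[0,0,-3.5,0,0,0,8.5],[0,0,-7,0,0,0,8.5],[0,0,-10.5,0,0,0,8.5],[-0.2,2.2,-13,0,0,7,8.5],[-0.5,5,-16,0,0,14,8.5],[-0.8,8,-16.6,0,0,21,8.5],[-1,11,-16.6,0,0,28,8.5],[-1.3,14,-16.6,0,0,35,8.5],[-1.6,17,-16.6,0,0,42,8.5],[-1.9,19,-16.6,0,0,49,8.5],[-2.1,21,-16.6,0,0,56,8.5],[-2.3,22.1,-16.6,0,0,63,8.5]],
  ],
)

```text
t: 15.08
tcp_pos: [0.6429, -0.1002, 0.2193]
tool_rot: [0.998, 0.056, 0.001, 0.0]
force: [0.3, -0.0, 1.0]
finger_gap: 0.992
gripper_force: 0.0
```

Call:
carry_out(
  targets=[
    [[0,0,0,0,0,7,8.5],[0,0,0,0,0,14,8.5],[0,0,0,0,0,21,8.5],[0,0,0,0,0,21,8.5],[0,0,0,0,0,21,8.5],[0,0,0,0,0,21,8.5]],
  ],
)

```text
t: 15.58
tcp_pos: [0.6407, -0.0989, 0.2196]
tool_rot: [0.992, -0.123, -0.0, -0.0]
force: [1.0, 0.3, -0.1]
finger_gap: 0.997
gripper_force: 0.0
```

```bash
python3 - <<'E'
from h import *
s=pose(); i=cams.camera_info("wrist"); im=cams.snapshot("wrist"); t=cams.snapshot("top")
H,S,V=np.moveaxis(hsv(im),2,0)
print("insert",rect(i,(H>28)&(H<45)&(S>150)&(V>90),.052,(120,40,400,260)))
cv2.imwrite("pics/c6.png",np.hstack([cv2.resize(im[:,:,::-1],(440,330)),cv2.resize(t[:,:,::-1],(360,330))]))
E
```

```text
t15.58 tcp [640.7 -98.9 219.6] yaw -14.09 toolx z -0.0005 tooly z -0.0001 F [ 1.   0.3 -0.1] gap 0.997 gf 0
insert (array([642.5, -99.4, 119.4,  60.1, -14.3]), (232, 121, 60, 111))
```

View pics/c6.png

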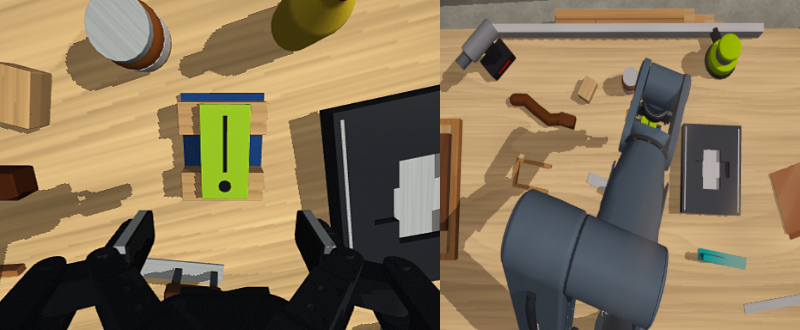

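The left half shows the plate square across both blocks at (225,150), with both fingers clear of it. The wrist measurement is (642.5, -99.4), yaw -14.3, 119x60, which agrees with the top view. In the right half the spatula lies on the bench at (595,180). Descend and take the plate by its long sides.

Call:
carry_out(
  targets=[
    [[0.2,0,4,0,0,0.2,8.5],[0.2,0,8,0,0,0.2,8.5],[0.2,0,12,0,0,0.2,8.5],[0.2,0,15,0,0,0.2,8.5],[0.2,0,16.5,0,0,0.2,8.5],[0.2,0,16.5,0,0,0.2,8.5],[0.2,0,16.5,0,0,0.2,8.5],[0.2,0,16.5,0,0,0.2,8.5]],
  ],
)

```text
t: 16.35
tcp_pos: [0.6442, -0.0999, 0.0562]
tool_rot: [0.992, -0.125, 0.001, 0.0]
force: [0.7, -0.1, -0.1]
finger_gap: 0.993
gripper_force: 0.0
```

```bash
python3 - <<'E'
from h import *
s=pose(); go(642.5,-99.4,54,-14.3)
E
```

```text
t16.35 tcp [644.2 -99.9  56.2] yaw -14.41 toolx z 0.0028 tooly z 0.0002 F [ 0.7 -0.1 -0.1] gap 0.993 gf 0
shift [-0.17 -0.    0.22] turn [ 0.  -0.2 -0.1]
```

Call:
carry_out(
  targets=[
    [[-0.1,0,0.15,0,0,0.1,8.5],[-0.1,0,0.15,0,0,0.1,7],[-0.1,0,0.15,0,0,0.1,5],[-0.1,0,0.15,0,0,0.1,5],[-0.1,0,0.15,0,0,0.1,5],[-0.1,0,0.15,0,0,0.1,5],[-0.1,0,0.15,0,0,0.1,5]],
  ],
  force=45,
)

```text
t: 16.93
tcp_pos: [0.6427, -0.0995, 0.0549]
tool_rot: [0.992, -0.126, 0.001, 0.0]
force: [-1.4, -1.0, 7.4]
finger_gap: 0.693
gripper_force: 49.8
```

```bash
python3 - <<'E'
from h import *
s=pose()
E
```

```text
t16.93 tcp [642.7 -99.5  54.9] yaw -14.53 toolx z 0.0022 tooly z 0.0002 F [-1.4 -1.   7.4] gap 0.693 gf 50
```

Call:
carry_out(
  targets=[
    [[0,0,-0.5,0,0,0,5],[0,0,-1.5,0,0,0,5],[0,0,-3.5,0,0,0,5],[0,0,-6,0,0,0,5],[0,0,-9,0,0,0,5],[-0.8,1.5,-12,0,0,-1,5],[-2.2,3.8,-15,0,0,-2.5,5],[-3.6,6.2,-18,0,0,-4,5],[-5,8.7,-20,0,0,-5.5,5],[-6.4,11,-20.5,0,0,-7,5],[-7.8,13.5,-20.5,0,0,-8.5,5],[-9,15.5,-20.5,0,0,-9.5,5]],
  ],
)

```text
t: 17.93
tcp_pos: [0.5146, -0.2278, 0.2598]
tool_rot: [0.999, -0.044, 0.001, 0.001]
force: [-0.3, -0.4, -3.0]
finger_gap: 0.688
gripper_force: 49.0
```

```bash
python3 - <<'E'
from h import *
s=pose(); go(406.5,-338.7,260,-2)
E
```

```text
t17.93 tcp [ 514.6 -227.8  259.8] yaw -4.99 toolx z 0.0013 tooly z 0.0013 F [-0.3 -0.4 -3. ] gap 0.688 gf 49
shift [-9.8  11.99 -0.02] turn [ 0.1 -0.1 -3. ]
```

Call:
carry_out(
  targets=[
    [[-1.5,1.8,0,0,0,-0.5,5],[-3.2,4,0,0,0,-1.2,5],[-5,6.2,0,0,0,-1.8,5],[-6.8,8.4,0,0,0,-2.4,5],[-8.5,10.4,0,0,0,-3,5],[-9.8,12,0,0,0,-3,5],[-9.8,12,0,0,0,-3,5],[-9.8,12,0,0,0,-3,5]],
  ],
)

```text
t: 18.6
tcp_pos: [0.407, -0.3381, 0.2586]
tool_rot: [1.0, -0.019, 0.0, -0.0]
force: [0.6, 1.5, -2.5]
finger_gap: 0.686
gripper_force: 49.0
```

```bash
python3 - <<'E'
from h import *
s=pose(); i=cams.camera_info("wrist"); im=cams.snapshot("wrist"); t=cams.snapshot("top")
H,S,V=np.moveaxis(hsv(im),2,0)
np.savez("pics/w7.npz",im=im,T=i["T"],t=t)
cv2.imwrite("pics/w7.png",im[:,:,::-1])
m=(S<60)&(V>110)
print("floor",rect(i,m,.033,(130,0,400,200)))
E
```

```text
t18.60 tcp [ 407.  -338.1  258.6] yaw -2.19 toolx z 0.0002 tooly z -0.0004 F [ 0.6  1.5 -2.5] gap 0.686 gf 49
floor (array([ 514. , -341.9,  123.3,   64.9,   -2.2]), (231, 15, 60, 118))
```

View pics/w7.png

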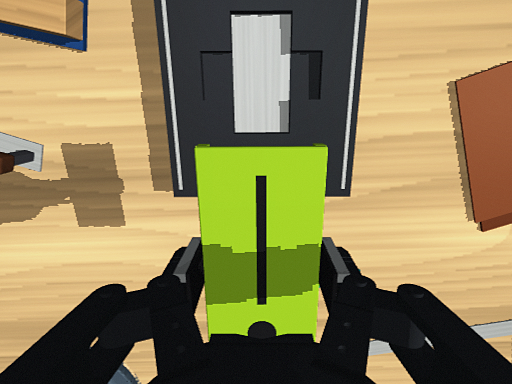

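The picture shows the pocket floor clear at (261,73) and the held plate's front edge at row 147, with its side edges near columns 195 and 327. Next: the plate's pose in the gripper from those edges.

```bash
python3 - <<'E'
from h import *
s=pose(); i=cams.camera_info("wrist"); im=cv2.imread("pics/w7.png")[:,:,::-1].copy()
H,S,V=np.moveaxis(hsv(im),2,0); m=((H>28)&(H<45)&(S>150)&(V>60))
z=s["tcp_pos"][2]-.0149+.012; m3=R.from_quat(s["tool_rot"]).as_matrix()
def tool(uv): return (cast(i,uv,z)-s["tcp_pos"])@m3*1000
rows=np.arange(160,232,4); L=[];Q=[]
for r in rows:
    c=np.where(m[r,150:380])[0]+150; L.append((c.min()-.5,r));Q.append((c.max()+.5,r))
L=tool(L);Q=tool(Q)
for e in(L,Q):
    k=np.polyfit(e[:,0],e[:,1],1); print("edge y at x=0 %.1f, angle %.2f"%(k[1],np.degrees(np.arctan(k[0]))))
f=[(c,np.where(m[100:240,c])[0].min()+100-.5) for c in range(215,310,8)]
f=tool(f); k=np.polyfit(f[:,1],f[:,0],1); print("front x %.1f angle %.2f"%(k[1],-np.degrees(np.arctan(k[0]))))
go(514.2,-342.1,100,-2.1)
E
```

```text
t18.70 tcp [ 407.9 -337.   258.5] yaw -2.04 toolx z 0.0002 tooly z -0.0006 F [ 0.1  0.6 -2.2] gap 0.689 gf 49
edge y at x=0 -29.4, angle -0.35
edge y at x=0 29.6, angle 0.09
front x 60.0 angle 0.04
shift [10.64  0.14 15.85] turn [-0.  -0.   0.1]
```

Call:
carry_out(
  targets=[
    [[1,0,0,0,0,0,5],[3,0,1,0,0,0,5],[5.5,0.1,3,0,0,0.1,5],[8,0.15,6,0,0,0.1,5],[10,0.15,9,0,0,0.1,5],[10.6,0.15,12,0,0,0.1,5],[10.6,0.15,15,0,0,0.1,5],[10.6,0.15,17.3,0,0,0.1,5],[10.6,0.15,18.5,0,0,0.1,5],[10.6,0.15,18.5,0,0,0.1,5],[10.6,0.15,18.5,0,0,0.1,5],[10.6,0.15,18.5,0,0,0.1,5]],
  ],
)

```text
t: 19.7
tcp_pos: [0.515, -0.3435, 0.0748]
tool_rot: [1.0, -0.018, 0.001, 0.001]
force: [0.8, 0.5, -2.5]
finger_gap: 0.688
gripper_force: 49.1
```

```bash
python3 - <<'E'
from h import *
s=pose(); go(514.2,-342.1,58,-2.1)
E
```

```text
t19.70 tcp [ 515.  -343.5   74.8] yaw -2.11 toolx z 0.0026 tooly z 0.0022 F [ 0.8  0.5 -2.5] gap 0.688 gf 49
shift [-0.09 -0.14  1.68] turn [ 0.1 -0.1 -0. ]
```

Call:
carry_out(
  targets=[
    [[-0.08,-0.1,0.4,0,0,0,5],[-0.08,-0.1,0.8,0,0,0,5],[-0.08,-0.1,1,0,0,0,5],[-0.08,-0.1,1,0,0,0,5],[-0.08,-0.1,1,0,0,0,5]],
  ],
)

```text
t: 20.12
tcp_pos: [0.5128, -0.3419, 0.0635]
tool_rot: [1.0, -0.019, 0.0, 0.0]
force: [0.6, -0.5, -2.0]
finger_gap: 0.692
gripper_force: 49.1
```

```bash
python3 - <<'E'
from h import *
s=pose(); go(514.2,-342.1,47.9,-2.1)
E
```

```text
t20.12 tcp [ 512.8 -341.9   63.5] yaw -2.15 toolx z 0.0001 tooly z 0.0001 F [ 0.6 -0.5 -2. ] gap 0.692 gf 49
shift [0.14 0.01 1.56] turn [ 0.  -0.  -0.1]
```

Level and on target once I add 0.14 cm along x. Lower slowly into the pocket.

Call:
carry_out(
  targets=[
    [[0.14,0,0.1,0,0,0,5],[0.14,0,0.25,0,0,0,5],[0.14,0,0.4,0,0,0,5],[0.14,0,0.55,0,0,0,5],[0.14,0,0.7,0,0,0,5],[0.14,0,0.85,0,0,0,5],[0.14,0,1,0,0,0,5]],
  ],
)

```text
t: 20.7
tcp_pos: [0.5142, -0.3419, 0.0531]
tool_rot: [1.0, -0.019, -0.0, -0.0]
force: [-0.7, 0.3, -2.7]
finger_gap: 0.689
gripper_force: 49.1
```

```bash
python3 - <<'E'
from h import *
s=pose(); go(514.2,-342.1,47.9,-2.1)
E
```

```text
t20.70 tcp [ 514.2 -341.9   53.1] yaw -2.14 toolx z -0.0001 tooly z -0.0001 F [-0.7  0.3 -2.7] gap 0.689 gf 49
shift [-0.    0.02  0.52] turn [-0.  0. -0.]
```

Call:
carry_out(
  targets=[
    [[0,0,0.15,0,0,0,5],[0,0,0.3,0,0,0,5],[0,0,0.4,0,0,0,5],[0,0,0.5,0,0,0,5],[0,0,0.5,0,0,0,5]],
  ],
)

```text
t: 21.12
tcp_pos: [0.5143, -0.3419, 0.0481]
tool_rot: [1.0, -0.019, -0.0, -0.0]
force: [-0.1, -0.1, -1.0]
finger_gap: 0.685
gripper_force: 49.2
```

```bash
python3 - <<'E'
from h import *
s=pose()
E
```

```text
t21.12 tcp [ 514.3 -341.9   48.1] yaw -2.14 toolx z -0.0001 tooly z -0.0001 F [-0.1 -0.1 -1. ] gap 0.685 gf 49
```

Contact is just beginning. Press 1 mm more to confirm the floor, then release.

Call:
carry_out(
  targets=[
    [[0,0,0.1,0,0,0,5],[0,0,0.1,0,0,0,5]],
  ],
)

```text
t: 21.28
tcp_pos: [0.5143, -0.3419, 0.048]
tool_rot: [1.0, -0.019, 0.0, 0.0]
force: [-0.4, -0.4, 1.6]
finger_gap: 0.687
gripper_force: 49.6
```

Call:
carry_out(
  targets=[
    [[0,0,0,0,0,0,6.3],[0,0,0,0,0,0,6.8],[0,0,0,0,0,0,7.3],[0,0,0,0,0,0,8],[0,0,0,0,0,0,8.5],[0,0,0,0,0,0,8.5]],
  ],
)

```text
t: 21.78
tcp_pos: [0.5144, -0.3419, 0.0473]
tool_rot: [1.0, -0.019, 0.0, 0.0]
force: [0.2, 1.1, -1.0]
finger_gap: 0.993
gripper_force: 0.0
```

Call:
carry_out(
  targets=[
    [[0,0,-1,0,0,0,8.5],[0,0,-2.5,0,0,0,8.5],[0,0,-5,0,0,0,8.5],[0,0,-8,0,0,0,8.5],[0,0,-11,0,0,0,8.5],[0,0,-14,0,0,0,8.5],[0,0,-17,0,0,0,8.5],[0,0,-17,0,0,0,8.5],[0,0,-17,0,0,0,8.5],[0,0,-17,0,0,0,8.5]],
  ],
)

```text
t: 22.62
tcp_pos: [0.5139, -0.3415, 0.2175]
tool_rot: [1.0, -0.019, -0.0, -0.0]
force: [-0.0, -0.9, -0.8]
finger_gap: 0.995
gripper_force: 0.0
```

```bash
python3 - <<'E'
from h import *
s=pose(); i=cams.camera_info("wrist"); im=cams.snapshot("wrist"); b=cams.snapshot("scene")
H,S,V=np.moveaxis(hsv(im),2,0)
print("insert",rect(i,(H>28)&(H<45)&(S>150)&(V>90),.045,(120,20,400,260)))
cv2.imwrite("pics/c8.png",np.hstack([im[40:260,150:370,::-1].repeat(2,0).repeat(2,1)[:400,:400],cv2.resize(b[150:310,60:260,::-1],(400,400),interpolation=cv2.INTER_CUBIC)]))
E
```

```text
t22.62 tcp [ 513.9 -341.5  217.5] yaw -2.14 toolx z -0.0002 tooly z -0.0002 F [-0.  -0.9 -0.8] gap 0.995 gf 0
insert (array([ 514.5, -342.3,  119.4,   59.7,   -1.9]), (233, 122, 59, 109))
```

View pics/c8.png

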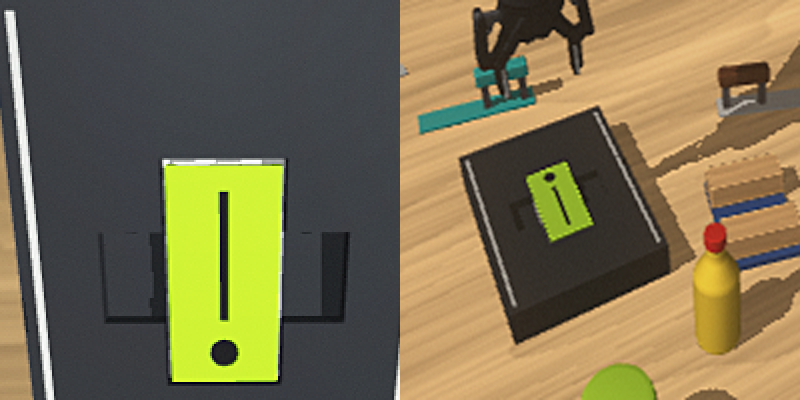

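The left half shows the plate in the pocket at (223,270), square, with thin gaps all round and a bright strip of floor at its top end. The size measured on the table-top plane is 119.4x59.7, which fits flush. In the right half it lies flat in the table, and the spatula stands flat on the bench at (760,95). Handing in.

```bash
python3 -c "
from station import sign_off
print(sign_off())"
```

```text
the job is handed in; nothing more can be done
None
```

The lime-green plate is seated flat, square and flush in the saw table's pocket, the spatula lies flat on the bench, and the job was handed in at about 23 s of robot time.

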